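# Load a spray spindle and hold the mask over it

## Task

Load the spray spindle: slide the wide low spacer ring down the post until it sits fully home on the base plate and let it go, then slide the narrow tall bushing down on top of it, fully home too, and let it go. Then pick up the masking plate by its wooden handle, carry it over the splash board, and finish while still holding it still and level about 10 mm above the tip of the post, centred on the post, its long side in line with the long side of the base plate, and never touching the spindle or the rings with it. Do not bump the splash board, and leave the jars, the can, the tape roll, the brush and the filler knife where they are.

Things in the scene. Friction and masses are not known exactly. Their poses are not given: they have to be found in the camera images.
- jig: the spray spindle, fixed: dark steel base plate 110 (x) by 80 (y) by 12 mm thick, with an upright steel post of 12 mm diameter in its centre; post tip 72 mm above the table (60 above the plate), last 6 mm tapering to 6 mm diameter. Origin: centre of the underside, on the post axis, table height; z up. Left or right of the splash board, turned up to 0.4 rad
- spacer: the wide, low plain steel ring: outer diameter 56, bore 17, height 18 mm, about 150 g, lying flat on the table left or right of the splash board. Origin: centre of its underside, z up along the bore
- bushing: the narrow, taller plain steel ring: outer diameter 36, bore 17, height 28 mm, about 100 g, standing flat on the table on the other side of the splash board from the spacer. Origin: centre of its underside, z up along the bore
- mask: the masking plate: aluminium, 120 (x) by 80 (y) by 4 mm, with an upright wooden grip block on its middle, 60 long (x), 14 thick (y), 40 mm high (top 44 mm above the underside); about 180 g. Lies flat on the other side of the splash board from the spindle, turned up to 0.4 rad. Origin: centre of the underside, z up
- board: the splash board, fixed: an upright plywood board 340 long (its x, roughly away from the robot), 12 thick (its y) and 100 mm high on two 50 mm wide feet, parting the bench into left and right. Origin: on the table under its centre
- jar_left: bystander: a closed glass jar 50 mm in diameter, 85 mm high, standing close to the board's left side (62 mm from its middle plane). Origin: centre of its underside
- jar_right: bystander: the same kind of jar close to the board's right side. Origin: centre of its underside
- tape: bystander: a roll of masking tape lying flat, 100 mm in diameter, 25 mm high, hole 76 mm. Origin: centre of its underside
- can: bystander: a closed can 76 mm in diameter, 100 mm high. Origin: centre of its underside
- knife: bystander: a filler knife lying at the far side. Origin: within it, on the table
- brush: bystander: a paint brush lying at the far side. Origin: within it, on the table
Mind the look-alikes: they are no part of the job. Several things look just like the mask: the one meant starts farthest to the robot's right.

How it is judged:
On the way, in this order (a step that is already met when the one before it is completed fails the run):
1. the wide spacer is fully home on the base plate, round the post, and let go (horizontal distance between spacer and jig below 0.005 m and z of spacer in the frame of jig between 0.009 and 0.015 m and angle between spacer's own z axis and vertical below 0.08 rad and contact force between spacer and the fingers below 0.1 N), for 0.2 s.
2. the bushing is fully home on the spacer, round the post, and let go (all of step 1 and horizontal distance between bushing and jig below 0.005 m and z of bushing in the frame of jig between 0.027 and 0.033 m and angle between bushing's own z axis and vertical below 0.08 rad and contact force between bushing and the fingers below 0.1 N), for 0.2 s.
3. the masking plate passes above the splash board (height (world z) of mask above 0.1 m and y of mask in the frame of board between -0.06 and 0.06 m and x of mask in the frame of board between -0.21 and 0.21 m).
4. the masking plate hovers just above the post's tip, in line and not touching (z of mask in the frame of jig between 0.075 and 0.092 m and horizontal distance between mask and jig below 0.008 m and angle between the x axis of mask and the x axis of jig, either way round below 0.14 rad and angle between mask's own z axis and vertical below 0.1 rad and linear speed of mask below 0.02 m/s and contact force between mask and the fingers above 1 N), for 0.3 s.
At the end, for the whole second after the job is handed in: Plate held, under 20 mm/s, underside 3-20 mm above the post tip, centre within 8 mm of its axis, level within 0.1 rad, long side within 0.14 rad of the base plate's, touching neither spindle nor rings; spacer and bushing round the post, home within 3 mm, level, released (all of step 2 and all of step 4 and contact force between mask and jig below 0.1 N); the arm keeps its last pose, push and grip.
It fails at once if the masking plate touches the spindle or a ring (contact force between mask and jig above 0.5 N or contact force between mask and spacer above 0.5 N or contact force between mask and bushing above 0.5 N).
It fails at once if the splash board is bumped (contact force between board and anything else above 2 N).
It fails at once if a bystander is moved by more than 20 mm (distance of any of jar_left, jar_right, tape, can, knife, brush from where it was at the start of the episode above 0.02 m).
It also fails if it takes over 72 s, if anything falls off the work surface, if the arm or the gripper's body presses on something with over 40 N, if the wrist force passes 120 N, or if a joint passes its speed limit or range.

## Robot

A 7-joint arm with a two-finger parallel gripper is mounted at the origin on the work surface. World frame = base frame: x ahead of the robot, y to its left, z up, the work surface at z = 0. Lengths are in m, angles in rad, forces in N, time in s.
With the tool pointing down it reaches from about 0.4 to 0.85 m from the base axis. Payload 4.5 kg.
Tool frame: the origin (TCP) lies midway between the tips of the shut fingers; the grasp point (between the pads) lies 19 mm behind it; z points along the fingers, y is the direction in which the jaws open and shut (so a half turn about z gives the same grasp; the last joint's range is limited). The gripper opens to 88 mm and grips with 3 to 60 N. Pads are 18 mm wide; open, the fingers measure 123 mm over their backs; the gripper's body (75 mm by 187 mm) begins 45 mm behind the grasp point.
Start: joints at [1.253, 0.689, -0.195, 1.565, 0.157, 0.902, -0.215], TCP at [0.215, -0.587, 0.202] pointing down, gripper open.
Joint ranges: [-3.01, 3.01], [-0.46, 2.08], [-1.47, 1.51], [0.13, 2.56], [-1, 4.14], [0.04, 2.09], [-2.66, 2.66]. Speed limits (rad/s): [2.57, 2.57, 3.14, 3.14, 3.14, 3.14, 3.14].

## Interface

Orientations are given as a unit quaternion [x, y, z, w].
In Python, from plant import r, viewer gives the robot as it stands.
- The arm moves only by the tool play_rows, never from a script. Its argument "commands" is a list of rows, each an object with "delta_rot": the turn, a rotation vector about the tool's x, y, z normalised to -1 to 1, where 1 is pi rad, a list of three; "travel": the shift along the tool's x, y, z normalised to -1 to 1, where 1 is 15 cm, a list of three; "gripper": the opening, from -1 (shut) to 1 (fully open). In form: [{"delta_rot": [wx, wy, wz], "travel": [x, y, z], "gripper": gripper}, ...]. A call has 1 to 12 rows; each row is the pose to reach, as a shift and turn from the pose commanded when the call began, along the tool's axes at that moment, turning the shorter way round; what a row does not reach only later rows make up. A row lasts 1/8 s, in which the tool goes at most 62.5 mm and 10.7 degrees, less where a joint would pass 70% of its speed; a pose out of reach is approached as far as the arm can. A call with a number of a shift or a turn outside -1 to 1 is refused whole. A call with a gripper value outside its range is refused whole. The fingers move at their own pace and stop on an object; "force" is the grip in N (left out, the last holds). Time passes only in rows, so rows that repeat a pose let the fingers close. It gives the time, the measured TCP pose, the force and the opening at its end, in the units of the state.
- r.get_state(): the state, without advancing time (a new reading comes with each control period).
- viewer.snapshot(name): name is "scene" or "top"; returns a dict with "color" (480x640x3 uint8, red, green, blue), "z_map" (480x640 float32, m along the optical axis (not along the pixel's ray), 0 where there is no reading), "fx", "fy", "cx", "cy" (pixels), "origin" and "attitude" of the camera in the world. Camera axes: x right, y up, looking along -z (the intrinsics and any distortion apply to the point x, -y, -z); pixel columns grow to the right and rows downward; lengths in m; the calibration is good to about 2 mm. A picture is of the moment at which its call begins.
- r.finish_job(): hands the job in, once; it reports no verdict.
Trained networks look in the newest picture that a camera, given by its name, has taken for a name from the list of things; names that differ only in an ending like _2 or _b are one class to them, and where a whole thing is asked for, a point or a joint stands for the part that bears it (a point fixed in the world has none). Each returns a list of dicts, best first, with "conf" (0 to 1); they miss things now and then, are a little off and sometimes report something else, mostly with a low value. They report only what shows in the picture. A call takes as long as a camera call. They do not tell look-alikes from the thing itself.
- viewer.outline_of(camera, label): "pixels" (480x640 bool, what is visible of it) and "at" ([column, row] in pixels, amid what is visible of it).
- viewer.pinpoint(camera, label): "at" ([column, row] in pixels: a listed point, or the origin of a listed thing).
The state is a dict: "clock": time; "q": joint angles; "qd": joint speeds; "joint_torque": joint torques, N m; "tool_pos": TCP position; "eef_rot": TCP orientation; "contact_force": force on the tool from outside, world axes, zero at the start; "moment": the same for the moment, N m; "opening": opening from 0.0 (shut) to 1.0 (fully open).
Only numpy, scipy, OpenCV 4.12 (cv2) and the standard library are available. Lean on these libraries where they do the work, as an engineer would, in place of code of your own. Each camera call takes 0.05 s, during which the arm holds its last target. There are 200 camera calls.

## Working session

There is one attempt and no reset: what is moved stays moved. The work goes in short steps, Python scripts to look and compute and a tool call to move; the robot and the scene stay as the last step left them, time stands still between calls to the robot, and variables do not carry over. Pictures are saved under pics/ and viewed, about 8 in all and at most 12, crops included, and the job is handed in when it is done.

Besides the shell and the picture viewer there is one more tool, called after "Call:" as name(argument=value, ...), one argument or row to a line, values as JSON. play_rows: Moves the arm, as the interface text tells. Its arguments: {"type":"object","properties":{"commands":{"type":"array","items":{"type":"object","properties":{"delta_rot":{"type":"array","items":{"type":"number","minimum":-1,"maximum":1}},"travel":{"type":"array","items":{"type":"number","minimum":-1,"maximum":1}},"gripper":{"type":"number"}}}},"force":{"type":"number"}},"required":["commands"]}

```bash
mkdir -p pics; ls
cat > h.py <<'E'
import numpy as np,cv2
from plant import r,viewer
from scipy.spatial.transform import Rotation as R
def snap(n):
    s=viewer.snapshot(n)
    a=np.array(s["attitude"],float)
    s["Rm"]=R.from_quat(a).as_matrix() if a.size==4 else a.reshape(3,3)
    return s
def pts(s):
    v,u=np.mgrid[0:480,0:640]; z=s["z_map"]
    P=np.stack([(u-s["cx"])/s["fx"]*z,-(v-s["cy"])/s["fy"]*z,-z],-1)
    return P@s["Rm"].T+np.array(s["origin"])
def save(s,n,crop=None,k=1):
    im=s["color"][...,::-1]
    if crop: a,b,c,d=crop; im=im[b:d,a:c]
    cv2.imwrite("pics/"+n,cv2.resize(im,None,fx=k,fy=k,interpolation=cv2.INTER_CUBIC))
E
python3 - <<'E'
from h import *
s=snap("top"); t=snap("scene")
for n,c in (("top",s),("scene",t)):
    print(n,{k:v for k,v in c.items() if k not in("color","z_map","Rm")})
    P=pts(c)
    for l in ["jig","spacer","bushing","mask","board","jar_left","jar_right","tape","can","knife","brush"]:
        for d in viewer.outline_of(n,l)[:4]:
            m=d["pixels"]&(c["z_map"]>0); Q=P[m]
            if len(Q)<5: continue
            top=Q[:,2]>np.percentile(Q[:,2],95)-.004
            print(l,round(d["conf"],2),np.round(d["at"]),m.sum(),"mean",Q.mean(0).round(3),"ztop",Q[:,2].max().round(3),"topc",Q[top].mean(0).round(3),"ext",np.ptp(Q[:,:2],axis=0).round(3))
save(s,"top0.png");save(t,"scene0.png")
print(r.get_state())
E
```

```text
pics
top {'fx': 557.1914548866932, 'fy': 557.1914548866932, 'cx': 313.9792575709528, 'cy': 239.85987329142378, 'origin': array([0.41773725, 0.01791534, 1.34413562]), 'attitude': array([ 0.02989948, -0.03561918, -0.69724792,  0.71531995])}
jig 0.8 [404. 275.] 1554 mean [ 0.462 -0.206  0.012] ztop 0.076 topc [ 0.461 -0.206  0.018] ext [0.123 0.106]
spacer 0.81 [261. 187.] 382 mean [0.661 0.138 0.017] ztop 0.025 topc [0.66  0.138 0.02 ] ext [0.059 0.054]
bushing 0.67 [377. 196.] 190 mean [ 0.651 -0.136  0.021] ztop 0.035 topc [ 0.653 -0.136  0.029] ext [0.034 0.036]
mask 0.94 [187. 347.] 1710 mean [0.278 0.299 0.008] ztop 0.051 topc [0.278 0.299 0.044] ext [0.096 0.127]
mask 0.93 [163. 279.] 1686 mean [0.444 0.369 0.008] ztop 0.051 topc [0.444 0.37  0.044] ext [0.133 0.107]
mask 0.91 [234. 275.] 1704 mean [0.452 0.201 0.008] ztop 0.05 topc [0.452 0.202 0.044] ext [0.129 0.099]
board 0.72 [328. 242.] 1213 mean [ 0.527 -0.016  0.073] ztop 0.107 topc [ 0.525 -0.018  0.101] ext [0.34  0.077]
jar_left 0.94 [301. 257.] 372 mean [0.503 0.043 0.077] ztop 0.091 topc [0.505 0.044 0.086] ext [0.05
[... 2669 characters left out ...]
([ 1.25280818,  0.68906078, -0.19460937,  1.56528708,  0.15729157,
        0.90247261, -0.2150993 ]), 'qd': array([-1.58745629e-03,  3.12709017e-04, -1.32498723e-03, -3.94715970e-05,
        1.87558159e-03,  9.93995519e-04, -8.16434678e-05]), 'joint_torque': array([-6.56715702e-05, -5.27500355e+01, -1.26748648e+00, -1.53745043e+01,
       -5.19855204e-02, -7.09931537e-04,  4.08292715e-05]), 'tool_pos': array([ 0.21541091, -0.58675615,  0.20247091]), 'eef_rot': array([9.84568422e-01, 1.75000048e-01, 2.81828896e-05, 7.27565997e-05]), 'contact_force': array([ 8.26645787e-02,  7.97776615e-01, -2.29360014e-04]), 'moment': array([0.0697235 , 0.00702142, 0.00827068]), 'opening': 1.0035907159946242}
```

View pics/top0.png

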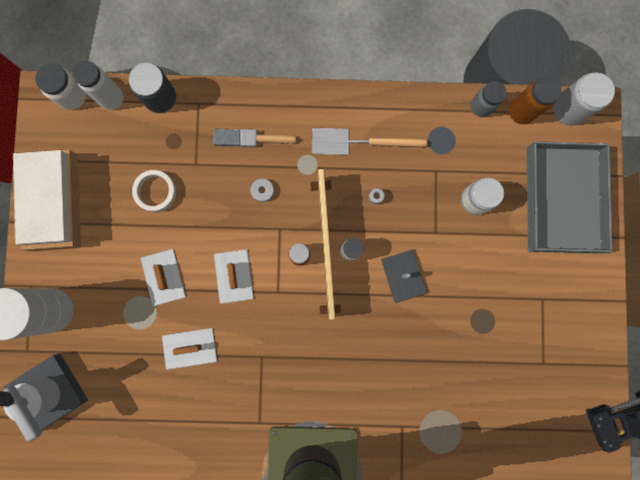

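```bash
cat >> h.py <<'E'
def rect(Q):
    (c,wh,a)=cv2.minAreaRect((Q[:,:2]*1000).astype(np.float32)); w,h=wh
    if w<h: a+=90
    a=(a+90)%180-90
    return np.round(np.array(c)/1000,4),np.round(wh,1),round(np.radians(a),3)
def near(P,x,y,rad,z0,z1):
    return P[(np.hypot(P[...,0]-x,P[...,1]-y)<rad)&(P[...,2]>z0)&(P[...,2]<z1)]
E
python3 - <<'E'
from h import *
for n in("top","scene"):
    s=snap(n);P=pts(s)
    if n=="top": save(s,"crop0.png",(120,230,320,380),4)
    T=near(P,.55,0,.5,-.01,.006); print(n,"table z",np.median(T[:,2]))
    for l,x,y,rr,a,b in [("plate",.466,-.205,.075,.008,.018),("post",.466,-.205,.03,.066,.08),("postmid",.466,-.205,.03,.03,.066),("maskplate",.455,.202,.08,.0025,.012),("handle",.455,.202,.05,.036,.05),("spacer",.664,.139,.04,.013,.025),("bush",.654,-.136,.03,.022,.036),("board",.525,-.018,.2,.094,.108)]:
        Q=near(P,x,y,rr,a,b)
        if len(Q)>3: print(l,len(Q),np.median(Q,0).round(4),Q.mean(0).round(4),rect(Q))
E
```

```text
top table z -0.00037149775384059947
plate 1346 [ 0.4616 -0.2063  0.0118] [ 0.4619 -0.2064  0.0119] (array([ 0.4549, -0.2067]), array([123.4,  85.2]), np.float64(0.315))
post 15 [ 0.4612 -0.2072  0.0692] [ 0.462  -0.2071  0.0699] (array([ 0.4613, -0.2072]), array([9. , 7.7]), np.float64(0.096))
postmid 19 [ 0.4613 -0.2027  0.0535] [ 0.4613 -0.2032  0.0508] (array([ 0.4607, -0.2041]), array([11.9,  5.6]), np.float64(0.516))
maskplate 1225 [0.4519 0.1981 0.0045] [0.4511 0.2008 0.0048] (array([0.4529, 0.2011]), array([156.1, 154.2]), np.float64(1.467))
handle 155 [0.4515 0.2014 0.0431] [0.4511 0.2013 0.043 ] (array([0.451 , 0.2015]), array([59. , 14.3]), np.float64(0.156))
spacer 359 [0.6609 0.1399 0.0174] [0.6608 0.1394 0.0175] (array([0.6604, 0.1396]), array([54.6, 54.1]), np.float64(1.349))
bush 139 [ 0.652  -0.1366  0.0272] [ 0.6521 -0.1368  0.0273] (array([ 0.6523, -0.1372]), array([34.4, 34.3]), np.float64(1.136))
board 792 [ 0.5248 -0.0172  0.0993] [ 0.5262 -0.0173  0.0993] (array([ 0.5285, -0.0172]), array([337.6,  12.2]), np.float64(0.098))
scene table z -0.00044122349866793087

[... 325 characters left out ...]
ay([ 0.4663, -0.2049]), array([ 7. , 11.2]), np.float64(-1.024))
maskplate 1170 [0.4617 0.2064 0.0039] [0.4592 0.2036 0.0042] (array([0.4517, 0.2047]), array([147.9, 150.3]), np.float64(-1.147))
handle 168 [0.4592 0.2024 0.0429] [0.4578 0.2025 0.0427] (array([0.454 , 0.2021]), array([62.4, 14. ]), np.float64(0.161))
spacer 583 [0.6651 0.1397 0.0172] [0.6646 0.1396 0.0171] (array([0.6638, 0.1396]), array([55.9, 54.8]), np.float64(0.31))
bush 188 [ 0.6552 -0.1363  0.027 ] [ 0.6556 -0.1361  0.0266] (array([ 0.6542, -0.1363]), array([35.3, 33.5]), np.float64(0.495))
board 848 [ 0.561  -0.0135  0.0991] [ 0.5507 -0.014   0.0989] (array([ 0.5308, -0.0168]), array([340.1,  13.9]), np.float64(0.096))
```

View pics/crop0.png

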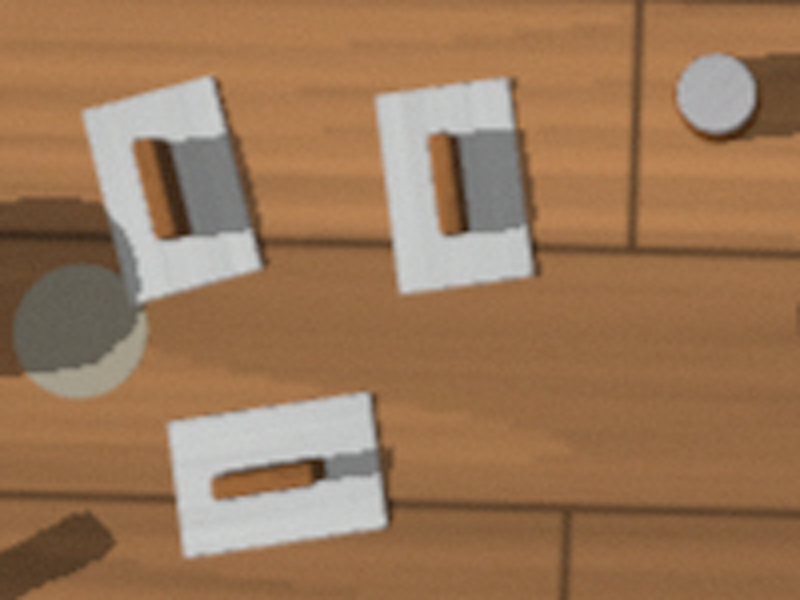

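Call:
play_rows(
  commands=[
    {"delta_rot": [0, 0, 0.013], "travel": [0.3, -0.23, 0], "gripper": 1},
    {"delta_rot": [0, 0, 0.013], "travel": [0.6, -0.47, 0], "gripper": 1},
    {"delta_rot": [0, 0, 0.013], "travel": [0.89, -0.7, 0], "gripper": 1},
    {"delta_rot": [0, 0, 0.013], "travel": [0.89, -0.7, 0], "gripper": 1},
  ],
)

```text
clock: 1.8
tool_pos: [0.3082, -0.4376, 0.2028]
eef_rot: [0.987, 0.159, 0.001, -0.001]
contact_force: [-0.6, -0.5, 0.5]
opening: 0.998
```

Top picture: jig at (404,275), spacer (261,187), bushing (377,196), jars (301,257)/(347,246). Mask candidates are at (163,279), (234,275) and (187,347). The one at (234,275), y≈0.20, is farthest to the robot's right, and the crop confirms it's the mask next to the left jar.

Call:
play_rows(
  commands=[
    {"travel": [0.29, -0.24, 0], "delta_rot": [0, 0, 0], "gripper": 1},
    {"travel": [0.58, -0.48, 0], "delta_rot": [0, 0, 0], "gripper": 1},
    {"travel": [0.86, -0.73, 0], "delta_rot": [0, 0, 0], "gripper": 1},
  ],
)

```text
clock: 2.17
tool_pos: [0.3946, -0.2986, 0.2026]
eef_rot: [0.988, 0.154, 0.0, 0.001]
contact_force: [0.5, 0.4, 1.1]
opening: 0.998
```

Call:
play_rows(
  commands=[
    {"travel": [0.29, -0.24, 0], "delta_rot": [0, 0, 0], "gripper": 1},
    {"travel": [0.58, -0.48, 0], "delta_rot": [0, 0, 0], "gripper": 1},
    {"travel": [0.86, -0.73, 0], "delta_rot": [0, 0, 0], "gripper": 1},
  ],
)

```text
clock: 2.55
tool_pos: [0.4844, -0.1547, 0.2026]
eef_rot: [0.988, 0.154, 0.0, 0.001]
contact_force: [0.9, -0.1, 0.1]
opening: 1.0
```

Call:
play_rows(
  commands=[
    {"travel": [0.29, -0.24, 0], "delta_rot": [0, 0, 0], "gripper": 1},
    {"travel": [0.58, -0.48, 0], "delta_rot": [0, 0, 0], "gripper": 1},
    {"travel": [0.86, -0.73, 0], "delta_rot": [0, 0, 0], "gripper": 1},
  ],
)

```text
clock: 2.92
tool_pos: [0.574, -0.0111, 0.2025]
eef_rot: [0.988, 0.154, 0.0, 0.001]
contact_force: [0.6, -1.0, -0.8]
opening: 0.999
```

Call:
play_rows(
  commands=[
    {"travel": [0.29, -0.24, 0], "delta_rot": [0, 0, 0], "gripper": 1},
    {"travel": [0.58, -0.48, 0], "delta_rot": [0, 0, 0], "gripper": 1},
    {"travel": [0.86, -0.73, 0], "delta_rot": [0, 0, 0], "gripper": 1},
    {"travel": [0.86, -0.73, 0], "delta_rot": [0, 0, 0], "gripper": 1},
    {"travel": [0.86, -0.73, 0], "delta_rot": [0, 0, 0], "gripper": 1},
  ],
)

```text
clock: 3.55
tool_pos: [0.6619, 0.1308, 0.202]
eef_rot: [0.988, 0.154, -0.0, 0.001]
contact_force: [0.5, 0.1, 0.3]
opening: 0.997
```

```bash
cat >> h.py <<'E'
def plan(x,y,z,yaw):
    st=r.get_state(); q=R.from_quat(st["eef_rot"])
    d=q.inv().apply(np.array([x,y,z])-st["tool_pos"])/.15
    T=R.from_matrix(np.array([[np.cos(yaw),np.sin(yaw),0],[np.sin(yaw),-np.cos(yaw),0],[0,0,-1]]).T.T)
    w=(q.inv()*T).as_rotvec()/np.pi
    m=q.as_matrix()
    print("t",st["clock"],"pos",np.round(st["tool_pos"],4),"yaw",np.arctan2(m[1,0],m[0,0]).round(3),"tilt",np.arccos(-m[2,2]).round(4),"F",np.round(st["contact_force"],1),"op",round(st["opening"]*88,1))
    print("travel",d.round(3),"rot",w.round(4))
E
python3 -c "
from h import *
plan(.662,.14,.1,.31)"
```

```text
t 3.55 pos [0.6619 0.1308 0.202 ] yaw 0.31 tilt 0.002 F [0.5 0.1 0.3] op 87.8
travel [ 0.02 -0.06  0.68] rot [ 0.0005  0.0003 -0.0001]
```

Call:
play_rows(
  commands=[
    {"travel": [0.02, -0.06, 0.3], "delta_rot": [0, 0, 0], "gripper": 1},
    {"travel": [0.02, -0.06, 0.65], "delta_rot": [0, 0, 0], "gripper": 1},
    {"travel": [0.02, -0.06, 0.95], "delta_rot": [0, 0, 0], "gripper": 1},
    {"travel": [0.02, -0.06, 0.95], "delta_rot": [0, 0, 0], "gripper": 1},
    {"travel": [0.02, -0.06, 0.95], "delta_rot": [0, 0, 0], "gripper": 1},
  ],
)

```text
clock: 4.18
tool_pos: [0.6634, 0.1409, 0.0619]
eef_rot: [0.988, 0.154, 0.001, 0.0]
contact_force: [0.3, 0.1, 0.0]
opening: 1.004
```

Run:
```python
from h import *
plan(.662,.14,.005,.31)
for n in("top","scene"):
    s=snap(n)
    save(s,"sp_%s.png"%n,(220,150,300,210) if n=="top" else (300,230,460,350),5 if n=="scene" else 8)
```

```text
t 4.175 pos [0.6634 0.1409 0.0619] yaw 0.309 tilt 0.0029 F [0.3 0.1 0. ] op 88.4
travel [-0.012  0.003  0.379] rot [ 0.0003 -0.0009 -0.0003]
```

View pics/sp_scene.png

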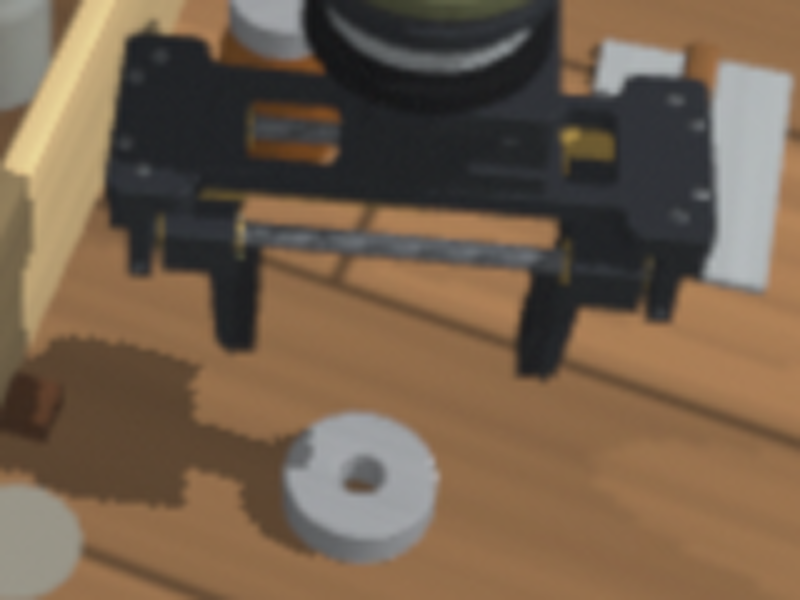

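The gripper straddles the spacer, whose ring is at about (360,485) in the crop. Next I descend and grip.

Call:
play_rows(
  commands=[
    {"travel": [-0.01, 0, 0.19], "delta_rot": [0, 0, 0], "gripper": 1},
    {"travel": [-0.01, 0, 0.37], "delta_rot": [0, 0, 0], "gripper": 1},
    {"travel": [-0.01, 0, 0.37], "delta_rot": [0, 0, 0], "gripper": 1},
    {"travel": [-0.01, 0, 0.37], "delta_rot": [0, 0, 0], "gripper": 1},
    {"travel": [-0.01, 0, 0.37], "delta_rot": [0, 0, 0], "gripper": 0.1},
    {"travel": [-0.01, 0, 0.37], "delta_rot": [0, 0, 0], "gripper": 0.1},
    {"travel": [-0.01, 0, 0.37], "delta_rot": [0, 0, 0], "gripper": 0.1},
    {"travel": [-0.01, 0, 0.37], "delta_rot": [0, 0, 0], "gripper": 0.1},
    {"travel": [-0.01, 0, 0.37], "delta_rot": [0, 0, 0], "gripper": 0.1},
    {"travel": [-0.01, 0, 0.37], "delta_rot": [0, 0, 0], "gripper": 0.1},
  ],
  force=30,
)

```text
clock: 5.52
tool_pos: [0.6604, 0.1417, 0.0043]
eef_rot: [0.988, 0.155, -0.0, 0.0]
contact_force: [0.5, 0.3, -0.4]
opening: 0.545
```

Call:
play_rows(
  commands=[
    {"travel": [0, 0, -0.3], "delta_rot": [0, 0, 0], "gripper": 0.1},
    {"travel": [0, 0, -0.65], "delta_rot": [0, 0, 0], "gripper": 0.1},
    {"travel": [0, 0, -1], "delta_rot": [0, 0, 0], "gripper": 0.1},
    {"travel": [0, 0, -1], "delta_rot": [0, 0, 0], "gripper": 0.1},
  ],
)

```text
clock: 6.02
tool_pos: [0.664, 0.1426, 0.1595]
eef_rot: [0.988, 0.155, 0.005, -0.0]
contact_force: [-0.9, -0.9, -0.8]
opening: 0.546
```

```bash
python3 -c "
from h import *
plan(.4632,-.2065,.17,.31)"
```

```text
t 6.025 pos [0.664  0.1426 0.1595] yaw 0.311 tilt 0.0101 F [-0.9 -0.9 -0.8] op 48.1
travel [-1.985  1.807 -0.089] rot [ 0.0002 -0.0032  0.0002]
```

Run:
```python
from h import *
s=snap("scene"); save(s,"chk.png",(280,150,480,360),3)
for d in viewer.outline_of("scene","spacer")[:2]: print(d["conf"],d["at"],pts(s)[d["pixels"]].mean(0))
```

```text
0.81 [371.8, 326.3] [0.66803534 0.14030623 0.0167602 ]
```

View pics/chk.png

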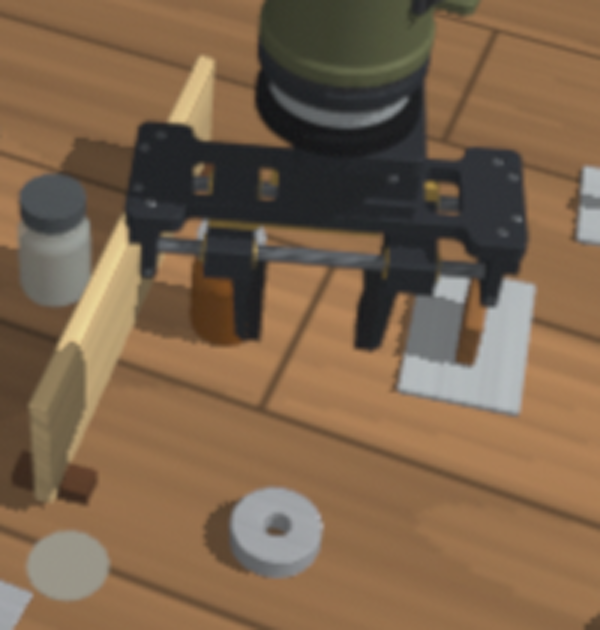

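```bash
cat >> h.py <<'E'
def proj(s,p):
    c=s["Rm"].T@(np.array(p)-s["origin"]); return np.round([s["cx"]-s["fx"]*c[0]/c[2], s["cy"]+s["fy"]*c[1]/c[2]],1)
E
python3 - <<'E'
from h import *
s=snap("scene"); t=snap("top"); st=r.get_state()
m=R.from_quat(st["eef_rot"]).as_matrix(); p=st["tool_pos"]
for k in(s,t):
  print([proj(k,p+sg*m[:,1]*.024) for sg in(-1,0,1)], proj(k,[.662,.14,.018]), proj(k,[.662,.14,0]))
for n,k in(("scene",s),("top",t)):
  P=pts(k)
  d=viewer.outline_of(n,"spacer"); 
  if d: 
    Q=P[d[0]["pixels"]]; Q=Q[Q[:,2]>.012]; print(n,rect(Q),Q.mean(0))
P=pts(s); q=(P-p)@m   # tool coords
f=q[(q[...,2]>-.045)&(q[...,2]<.01)&(np.abs(q[...,0])<.03)&(np.abs(q[...,1])<.07)]
for a in np.arange(-.045,.01,.005):
  g=f[(f[:,2]>=a)&(f[:,2]<a+.005)]; l=g[g[:,1]<0]; h=g[g[:,1]>=0]
  if len(l) and len(h): print(round(a,3),len(g),"y-",l[:,1].min().round(4),l[:,1].max().round(4),"y+",h[:,1].min().round(4),h[:,1].max().round(4),"x",g[:,0].min().round(4),g[:,0].max().round(4))
E
```

```text
[array([394.6, 276.7]), array([379.9, 275.4]), array([365.3, 274.2])] [372.6 324.1] [371.9 329.8]
[array([244.1, 181.4]), array([254.7, 178.3]), array([265.4, 175.3])] [260.8 188.5] [261.4 189.9]
scene (array([0.9215, 0.2211]), array([596.4,  54.5]), np.float64(0.307)) [0.66607486 0.13979585 0.01847759]
-0.045 38 y- -0.0377 -0.025 y+ 0.0247 0.0358 x -0.0047 0.0138
-0.04 16 y- -0.035 -0.0255 y+ 0.0245 0.0324 x 0.0096 0.0127
```

Run:
```python
from h import *
s=snap("scene"); st=r.get_state()
m=R.from_quat(st["eef_rot"]).as_matrix(); p=st["tool_pos"]
im=s["color"].copy()
for dz in(0,-.01,-.019,-.03):
  for sg in(-1,1):
    for dx in (-.009,.009):
      u=proj(s,p+m@[dx,sg*.024,dz]); cv2.circle(im,(int(round(u[0])),int(round(u[1]))),0,(255,0,0) if dz==0 else (0,255,0) if dz==-.019 else (255,255,0),-1)
s["color"]=im; save(s,"tips.png",(340,220,420,300),8)
P=pts(s); q=(P-p)@m
for v in range(236,284,4): print(v,[tuple((q[v,u]*1000).round().astype(int)) for u in (357,360,363,398,402,405)])
```

```text
236 [(np.int64(33), np.int64(41), np.int64(-122)), (np.int64(35), np.int64(37), np.int64(-124)), (np.int64(35), np.int64(33), np.int64(-124)), (np.int64(21), np.int64(-18), np.int64(-116)), (np.int64(-246), np.int64(-51), np.int64(153)), (np.int64(-248), np.int64(-57), np.int64(154))]
240 [(np.int64(35), np.int64(41), np.int64(-116)), (np.int64(35), np.int64(37), np.int64(-116)), (np.int64(35), np.int64(32), np.int64(-117)), (np.int64(26), np.int64(-18), np.int64(-113)), (np.int64(27), np.int64(-24), np.int64(-115)), (np.int64(28), np.int64(-28), np.int64(-116))]
244 [(np.int64(34), np.int64(41), np.int64(-106)), (np.int64(35), np.int64(36), np.int64(-108)), (np.int64(37), np.int64(32), np.int64(-110)), (np.int64(-223), np.int64(-43), np.int64(155)), (np.int64(0), np.int64(-27), np.int64(-79)), (np.int64(2), np.int64(-32), np.int64(-81))]
248 [(np.int64(-150), np.int64(43), np.int64(100)), (np.int64(12), np.int64(36), np.int64(-74)), (np.int64(10), np.int64(31), np.int64(-74)), (np.int64(-210), np.int64(-43), np.int64(154)), (np.int64(10), np.int64(-27), np.int64(-81)), (np.int64(11)
[... 1615 characters left out ...]
64(-44), np.int64(153)), (np.int64(-146), np.int64(-52), np.int64(155)), (np.int64(-146), np.int64(-58), np.int64(154))]
276 [(np.int64(-125), np.int64(38), np.int64(155)), (np.int64(-125), np.int64(32), np.int64(154)), (np.int64(-128), np.int64(26), np.int64(156)), (np.int64(-134), np.int64(-44), np.int64(154)), (np.int64(-135), np.int64(-52), np.int64(154)), (np.int64(-135), np.int64(-58), np.int64(154))]
280 [(np.int64(-116), np.int64(37), np.int64(157)), (np.int64(-115), np.int64(31), np.int64(154)), (np.int64(-115), np.int64(26), np.int64(153)), (np.int64(-122), np.int64(-44), np.int64(153)), (np.int64(-121), np.int64(-52), np.int64(151)), (np.int64(-123), np.int64(-58), np.int64(152))]
```

View pics/tips.png

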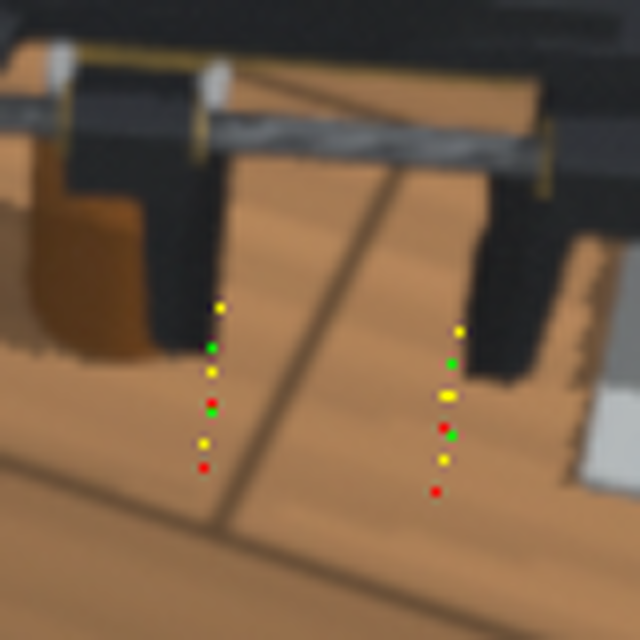

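The `tips.png` crop shows the fingertips at (362,264) and (402,267), about 35 mm behind the reported TCP. The jaws therefore closed above the ring, and it hasn't moved. I'll use fingertip z ≈ tool_pos z + 0.0355 and check it by creeping down with the force reading.

Call:
play_rows(
  commands=[
    {"travel": [0, 0, 0.3], "delta_rot": [0, -0.003, 0], "gripper": 1},
    {"travel": [-0.015, 0.01, 0.65], "delta_rot": [0, -0.003, 0], "gripper": 1},
    {"travel": [-0.015, 0.01, 0.95], "delta_rot": [0, -0.003, 0], "gripper": 1},
    {"travel": [-0.015, 0.01, 0.95], "delta_rot": [0, -0.003, 0], "gripper": 1},
    {"travel": [-0.015, 0.01, 0.95], "delta_rot": [0, -0.003, 0], "gripper": 1},
  ],
)

```text
clock: 7.0
tool_pos: [0.6599, 0.14, 0.0131]
eef_rot: [0.988, 0.155, -0.004, 0.001]
contact_force: [0.5, 0.1, 0.1]
opening: 0.999
```

```bash
python3 -c "
from h import *
plan(.662,.14,-.028,.31)"
```

```text
t 7.0 pos [0.6599 0.14   0.0131] yaw 0.311 tilt 0.0074 F [0.5 0.1 0.1] op 87.9
travel [0.015 0.004 0.274] rot [0.     0.0023 0.0003]
```

Call:
play_rows(
  commands=[
    {"travel": [0.01, 0, 0.1], "delta_rot": [0, 0.002, 0], "gripper": 1},
    {"travel": [0.01, 0, 0.18], "delta_rot": [0, 0.002, 0], "gripper": 1},
    {"travel": [0.01, 0, 0.23], "delta_rot": [0, 0.002, 0], "gripper": 1},
    {"travel": [0.01, 0, 0.27], "delta_rot": [0, 0.002, 0], "gripper": 1},
    {"travel": [0.01, 0, 0.27], "delta_rot": [0, 0.002, 0], "gripper": 1},
  ],
)

```text
clock: 7.62
tool_pos: [0.6595, 0.1398, -0.0292]
eef_rot: [0.988, 0.155, -0.002, 0.0]
contact_force: [0.7, -0.5, 0.3]
opening: 1.0
```

Run:
```python
from h import *
plan(.662,.14,-.03,.31)
s=snap("scene"); save(s,"g.png",(300,240,460,360),5)
```

```text
t 7.625 pos [ 0.6595  0.1398 -0.0292] yaw 0.311 tilt 0.004 F [ 0.7 -0.5  0.3] op 88.0
travel [0.016 0.004 0.005] rot [0.     0.0013 0.0003]
```

View pics/g.png

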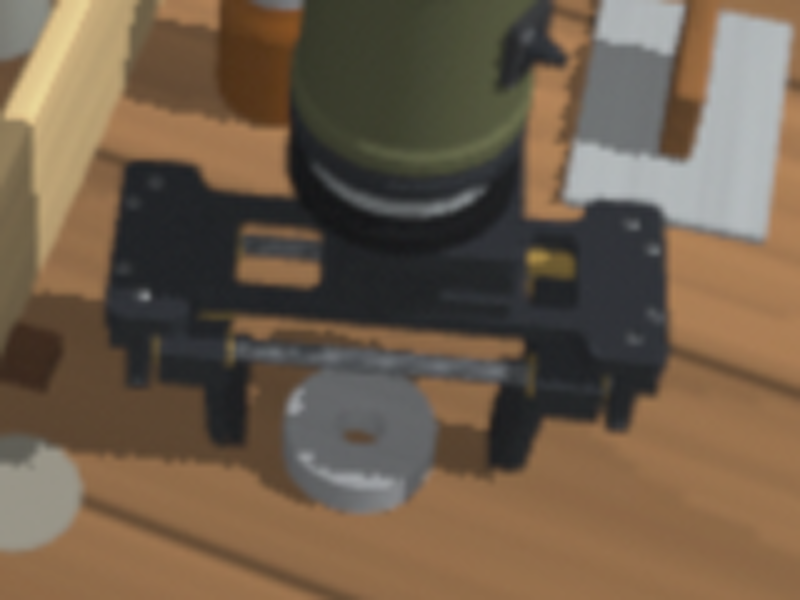

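No contact yet at a reported z of −0.029, and the ring at (360,430) sits between the fingertips at (225,440) and (510,465). This confirms the tool offset. Next I close on the ring.

Call:
play_rows(
  commands=[
    {"travel": [0.018, 0, 0.008], "delta_rot": [0, 0.001, 0], "gripper": 1},
    {"travel": [0.018, 0, 0.008], "delta_rot": [0, 0.001, 0], "gripper": 1},
    {"travel": [0.018, 0, 0.008], "delta_rot": [0, 0.001, 0], "gripper": -0.3},
    {"travel": [0.018, 0, 0.008], "delta_rot": [0, 0.001, 0], "gripper": -0.3},
    {"travel": [0.018, 0, 0.008], "delta_rot": [0, 0.001, 0], "gripper": -0.3},
    {"travel": [0.018, 0, 0.008], "delta_rot": [0, 0.001, 0], "gripper": -0.3},
    {"travel": [0.018, 0, 0.008], "delta_rot": [0, 0.001, 0], "gripper": -0.3},
    {"travel": [0.018, 0, 0.008], "delta_rot": [0, 0.001, 0], "gripper": -0.3},
  ],
  force=30,
)

```text
clock: 8.68
tool_pos: [0.6625, 0.1404, -0.0298]
eef_rot: [0.988, 0.155, 0.0, 0.0]
contact_force: [0.3, -0.8, 0.5]
opening: 0.617
```

Call:
play_rows(
  commands=[
    {"travel": [0, 0, -0.2], "delta_rot": [0, 0, 0], "gripper": -0.3},
    {"travel": [0, 0, -0.5], "delta_rot": [0, 0, 0], "gripper": -0.3},
    {"travel": [0, 0, -0.8], "delta_rot": [0, 0, 0], "gripper": -0.3},
    {"travel": [0, 0, -1], "delta_rot": [0, 0, 0], "gripper": -0.3},
    {"travel": [0, 0, -1], "delta_rot": [0, 0, 0], "gripper": -0.3},
  ],
)

```text
clock: 9.3
tool_pos: [0.664, 0.1416, 0.1224]
eef_rot: [0.988, 0.155, 0.002, -0.0]
contact_force: [0.3, 0.7, -1.7]
opening: 0.61
```

```bash
python3 -c "
from h import *
plan(.4632,-.2065,.15,.31)"
```

```text
t 9.3 pos [0.664  0.1416 0.1224] yaw 0.311 tilt 0.005 F [ 0.3  0.7 -1.7] op 53.6
travel [-1.984  1.8   -0.194] rot [-0.0001 -0.0016  0.0004]
```

Call:
play_rows(
  commands=[
    {"travel": [-0.25, 0.22, -0.1], "delta_rot": [0, 0, 0], "gripper": -0.3},
    {"travel": [-0.5, 0.45, -0.1], "delta_rot": [0, 0, 0], "gripper": -0.3},
    {"travel": [-0.75, 0.68, -0.1], "delta_rot": [0, 0, 0], "gripper": -0.3},
    {"travel": [-1, 0.9, -0.1], "delta_rot": [0, 0, 0], "gripper": -0.3},
  ],
)

```text
clock: 9.8
tool_pos: [0.5585, -0.0349, 0.1332]
eef_rot: [0.988, 0.155, -0.002, -0.0]
contact_force: [0.4, -0.4, -2.5]
opening: 0.615
```

Call:
play_rows(
  commands=[
    {"travel": [-0.25, 0.22, 0], "delta_rot": [0, 0, 0], "gripper": -0.3},
    {"travel": [-0.5, 0.45, 0], "delta_rot": [0, 0, 0], "gripper": -0.3},
    {"travel": [-0.75, 0.68, 0], "delta_rot": [0, 0, 0], "gripper": -0.3},
    {"travel": [-0.98, 0.9, 0], "delta_rot": [0, 0, 0], "gripper": -0.3},
    {"travel": [-0.98, 0.9, 0], "delta_rot": [0, 0, 0], "gripper": -0.3},
    {"travel": [-0.98, 0.9, 0], "delta_rot": [0, 0, 0], "gripper": -0.3},
  ],
)

```text
clock: 10.55
tool_pos: [0.462, -0.206, 0.1341]
eef_rot: [0.988, 0.155, -0.001, -0.001]
contact_force: [0.0, -0.5, -1.3]
opening: 0.613
```

Run:
```python
from h import *
plan(.4632,-.2065,.07,.31)
s=snap("scene");t=snap("top"); st=r.get_state()
m=R.from_quat(st["eef_rot"]).as_matrix(); p=st["tool_pos"]
for n,k in(("scene",s),("top",t)):
  P=pts(k); q=(P-p)@m
  Q=q[(np.abs(q[...,0])<.045)&(np.abs(q[...,1])<.045)&(q[...,2]>-.029)&(q[...,2]<.006)]
  W=Q@m.T+p
  print(n,len(Q),Q.min(0).round(4),Q.max(0).round(4))
  # circle fit to outer front wall
  d=Q[(np.hypot(Q[:,0],Q[:,1])>.02)]
  if len(d)>10:
    sol=np.linalg.lstsq(np.c_[2*W[:,:2],np.ones(len(W))],(W[:,:2]**2).sum(1),rcond=None)[0]; print("circ",sol[:2])
  b=near(P,.4632,-.2065,.03,.055,.08); print("post",len(b),b.mean(0) if len(b) else "")
save(s,"over.png",(200,110,360,230),5)
```

```text
t 10.55 pos [ 0.462  -0.206   0.1341] yaw 0.311 tilt 0.0022 F [ 0.  -0.5 -1.3] op 54.0
travel [0.007 0.006 0.427] rot [-0.0006  0.0002  0.0005]Traceback (most recent call last):
  File "<stdin>", line 9, in <module>
    return umr_minimum(a, axis, None, out, keepdims, initial, where)
ValueError: zero-size array to reduction operation minimum which has no identity
```

```bash
cat >> h.py <<'E'
from scipy.optimize import least_squares
def cyl(q,r0,z0,z1,fr=.045):
    Q=q[(np.hypot(q[...,0],q[...,1])<fr)&(q[...,2]>z0)&(q[...,2]<z1)]
    Q=Q[np.abs(np.hypot(Q[:,0],Q[:,1])-r0)<.012]
    f=least_squares(lambda c:np.hypot(Q[:,0]-c[0],Q[:,1]-c[1])-r0,[0,0],loss="soft_l1",f_scale=.001)
    return len(Q),f.x.round(4),np.abs(f.fun).mean().round(4)
E
python3 - <<'E'
from h import *
s=snap("scene"); st=r.get_state()
m=R.from_quat(st["eef_rot"]).as_matrix(); p=st["tool_pos"]
P=pts(s); q=(P-p)@m
n,c,e=cyl(q,.028,-.045,-.03); print("ring in tool",n,c,e,"world",(p+m@[*c,-.03]).round(4))
for a,b in((.02,.06),(.03,.067)):
  Q=near(P,.4632,-.2065,.03,a,b); 
  f=least_squares(lambda c:np.hypot(Q[:,0]-c[0],Q[:,1]-c[1])-.006,[.463,-.2065],loss="soft_l1",f_scale=.001); print("post",len(Q),f.x.round(4),np.abs(f.fun).mean())
save(s,"over.png",(200,110,360,230),5)
E
```

```text
ring in tool 206 [-0.0004 -0.0014] 0.0023 world [ 0.4621 -0.2041  0.1647]
post 74 [ 0.4633 -0.2065] 0.0011603645590077356
post 70 [ 0.4633 -0.2062] 0.0011579269935725065
```

View pics/over.png

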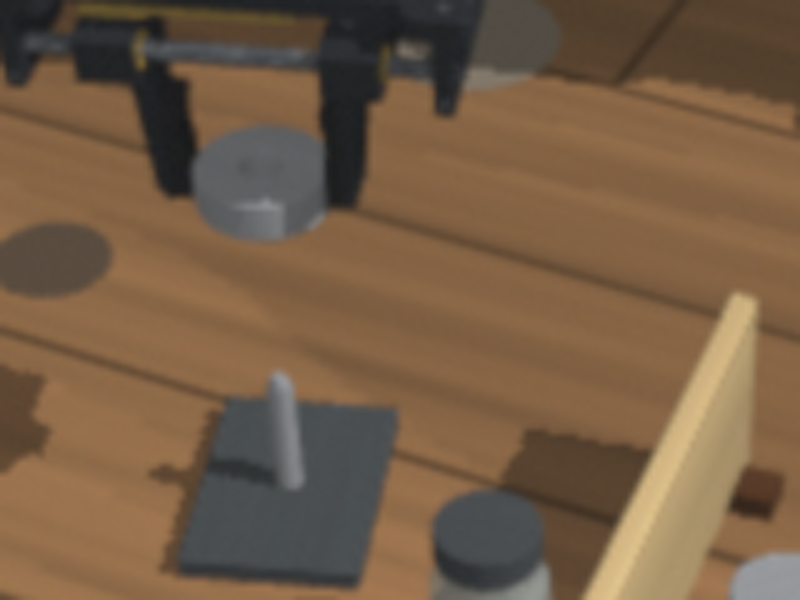

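The ring is held level over the post tip, which is at (282,380) in the crop. The fitted corrections are about 1 mm, so I descend in stages and watch the force.

Call:
play_rows(
  commands=[
    {"travel": [0.006, 0.006, 0.25], "delta_rot": [0, 0, 0], "gripper": -0.3},
    {"travel": [0.006, 0.006, 0.5], "delta_rot": [0, 0, 0], "gripper": -0.3},
    {"travel": [0.006, 0.006, 0.56], "delta_rot": [0, 0, 0], "gripper": -0.3},
    {"travel": [0.006, 0.006, 0.56], "delta_rot": [0, 0, 0], "gripper": -0.3},
    {"travel": [0.006, 0.006, 0.56], "delta_rot": [0, 0, 0], "gripper": -0.3},
  ],
)

```text
clock: 11.32
tool_pos: [0.4644, -0.2078, 0.0524]
eef_rot: [0.988, 0.155, 0.001, 0.001]
contact_force: [1.0, -0.1, -1.8]
opening: 0.617
```

Run:
```python
from h import *
plan(.463,-.2068,.02,.31)
s=snap("scene"); st=r.get_state()
m=R.from_quat(st["eef_rot"]).as_matrix(); p=st["tool_pos"]
P=pts(s); q=(P-p)@m
for w in (.045,.035):
  n,c,e=cyl(q,.028,-.045,-.03,w); print("ring in tool",n,c,e,"world",(p+m@[*c,-.03]).round(4))
```

```text
t 11.325 pos [ 0.4644 -0.2078  0.0524] yaw 0.311 tilt 0.0023 F [ 1.  -0.1 -1.8] op 54.3
travel [-0.008 -0.01   0.216] rot [ 0.0004 -0.0006  0.0004]
ring in tool 191 [-0.0008 -0.0016] 0.0022 world [ 0.4631 -0.2066  0.0824]
ring in tool 176 [-0.0009 -0.0016] 0.0016 world [ 0.463  -0.2067  0.0824]
```

Call:
play_rows(
  commands=[
    {"travel": [0, -0.004, 0.05], "delta_rot": [0, 0, 0], "gripper": -0.3},
    {"travel": [0, -0.004, 0.1], "delta_rot": [0, 0, 0], "gripper": -0.3},
    {"travel": [0, -0.004, 0.15], "delta_rot": [0, 0, 0], "gripper": -0.3},
    {"travel": [0, -0.004, 0.2], "delta_rot": [0, 0, 0], "gripper": -0.3},
    {"travel": [0, -0.004, 0.2], "delta_rot": [0, 0, 0], "gripper": -0.3},
  ],
)

```text
clock: 12.0
tool_pos: [0.4627, -0.2069, 0.0204]
eef_rot: [0.988, 0.155, -0.001, -0.0]
contact_force: [-0.2, 0.5, -2.4]
opening: 0.617
```

Call:
play_rows(
  commands=[
    {"travel": [0, 0, 0.08], "delta_rot": [0, 0, 0], "gripper": -0.3},
    {"travel": [0, 0, 0.15], "delta_rot": [0, 0, 0], "gripper": -0.3},
    {"travel": [0, 0, 0.2], "delta_rot": [0, 0, 0], "gripper": -0.3},
    {"travel": [0, 0, 0.235], "delta_rot": [0, 0, 0], "gripper": -0.3},
    {"travel": [0, 0, 0.235], "delta_rot": [0, 0, 0], "gripper": -0.3},
  ],
)

```text
clock: 12.62
tool_pos: [0.463, -0.207, -0.0144]
eef_rot: [0.988, 0.155, -0.0, -0.0]
contact_force: [0.9, -0.4, -2.0]
opening: 0.616
```

Call:
play_rows(
  commands=[
    {"travel": [0, 0, 0.01], "delta_rot": [0, 0, 0], "gripper": -0.3},
    {"travel": [0, 0, 0.02], "delta_rot": [0, 0, 0], "gripper": -0.3},
    {"travel": [0, 0, 0.02], "delta_rot": [0, 0, 0], "gripper": -0.3},
    {"travel": [0, 0, 0.02], "delta_rot": [0, 0, 0], "gripper": 0.5},
    {"travel": [0, 0, 0.02], "delta_rot": [0, 0, 0], "gripper": 0.8},
    {"travel": [0, 0, 0.02], "delta_rot": [0, 0, 0], "gripper": 0.8},
    {"travel": [0, 0, 0.02], "delta_rot": [0, 0, 0], "gripper": 0.8},
    {"travel": [0, 0, 0.02], "delta_rot": [0, 0, 0], "gripper": 0.8},
  ],
)

```text
clock: 13.62
tool_pos: [0.4632, -0.2072, -0.017]
eef_rot: [0.988, 0.155, 0.0, 0.0]
contact_force: [0.0, -0.2, 0.5]
opening: 0.9
```

Call:
play_rows(
  commands=[
    {"travel": [0, 0, -0.2], "delta_rot": [0, 0, 0], "gripper": 0.8},
    {"travel": [0, 0, -0.6], "delta_rot": [0, 0, 0], "gripper": 0.8},
    {"travel": [0, 0, -1], "delta_rot": [0, 0, 0], "gripper": 0.8},
    {"travel": [0, 0, -1], "delta_rot": [0, 0, 0], "gripper": 0.8},
  ],
)

```text
clock: 14.12
tool_pos: [0.466, -0.2083, 0.137]
eef_rot: [0.988, 0.155, 0.004, 0.002]
contact_force: [-1.0, 1.0, -0.6]
opening: 0.897
```

Run:
```python
from h import *
plan(.6535,-.1367,.13,.31)
s=snap("scene");P=pts(s)
Q=near(P,.4632,-.2065,.034,.022,.04); print("spacer top",len(Q),np.median(Q,0).round(4),rect(Q))
Q=near(P,.655,-.136,.03,.022,.036); print("bush",len(Q),rect(Q))
```

```text
t 14.125 pos [ 0.466  -0.2083  0.137 ] yaw 0.31 tilt 0.009 F [-1.   1.  -0.6] op 78.9
travel [ 1.335 -0.073  0.056] rot [ 0.0017 -0.0023  0.0001]
spacer top 351 [ 0.4688 -0.2018  0.0291] (array([ 0.464 , -0.2044]), array([55.3, 53. ]), np.float64(0.499))
bush 191 (array([ 0.6549, -0.1358]), array([35.2, 33.1]), np.float64(0.559))
```

Call:
play_rows(
  commands=[
    {"travel": [0.3, -0.03, 0], "delta_rot": [0, 0, 0], "gripper": 0.8},
    {"travel": [0.65, -0.05, 0], "delta_rot": [0, 0, 0], "gripper": 0.8},
    {"travel": [1, -0.073, 0], "delta_rot": [0, 0, 0], "gripper": 0.8},
    {"travel": [1, -0.073, 0], "delta_rot": [0, 0, 0], "gripper": 0.6},
  ],
)

```text
clock: 14.68
tool_pos: [0.6055, -0.1467, 0.1307]
eef_rot: [0.988, 0.157, 0.001, -0.001]
contact_force: [-1.5, -1.0, -0.7]
opening: 0.817
```

Call:
play_rows(
  commands=[
    {"travel": [0.335, 0, 0.2], "delta_rot": [0, 0, 0], "gripper": 0.6},
    {"travel": [0.335, 0, 0.5], "delta_rot": [0, 0, 0], "gripper": 0.6},
    {"travel": [0.335, 0, 0.7], "delta_rot": [0, 0, 0], "gripper": 0.6},
    {"travel": [0.335, 0, 0.7], "delta_rot": [0, 0, 0], "gripper": 0.6},
    {"travel": [0.335, 0, 0.7], "delta_rot": [0, 0, 0], "gripper": 0.6},
  ],
)

```text
clock: 15.3
tool_pos: [0.6503, -0.136, 0.0283]
eef_rot: [0.988, 0.155, -0.0, 0.0]
contact_force: [0.2, 0.0, 0.9]
opening: 0.797
```

Run:
```python
from h import *
plan(.6535,-.136,-.03,.31)
```

```text
t 15.3 pos [ 0.6503 -0.136   0.0283] yaw 0.31 tilt 0.0005 F [0.2 0.  0.9] op 70.1
travel [0.021 0.006 0.389] rot [0.0001 0.0001 0.0001]
```

Call:
play_rows(
  commands=[
    {"travel": [0.021, 0, 0.1], "delta_rot": [0, 0, 0], "gripper": 0.6},
    {"travel": [0.021, 0, 0.25], "delta_rot": [0, 0, 0], "gripper": 0.6},
    {"travel": [0.021, 0, 0.35], "delta_rot": [0, 0, 0], "gripper": 0.6},
    {"travel": [0.021, 0, 0.38], "delta_rot": [0, 0, 0], "gripper": 0.6},
    {"travel": [0.021, 0, 0.38], "delta_rot": [0, 0, 0], "gripper": 0.6},
    {"travel": [0.021, 0, 0.38], "delta_rot": [0, 0, 0], "gripper": -0.6},
    {"travel": [0.021, 0, 0.38], "delta_rot": [0, 0, 0], "gripper": -0.6},
    {"travel": [0.021, 0, 0.38], "delta_rot": [0, 0, 0], "gripper": -0.6},
    {"travel": [0.021, 0, 0.38], "delta_rot": [0, 0, 0], "gripper": -0.6},
    {"travel": [0.021, 0, 0.38], "delta_rot": [0, 0, 0], "gripper": -0.6},
    {"travel": [0.021, 0, 0.38], "delta_rot": [0, 0, 0], "gripper": -0.6},
  ],
)

```text
clock: 16.68
tool_pos: [0.654, -0.1351, -0.0286]
eef_rot: [0.988, 0.155, 0.0, 0.0]
contact_force: [1.2, -1.1, 3.7]
opening: 0.403
```

Call:
play_rows(
  commands=[
    {"travel": [0, 0, -0.2], "delta_rot": [0, 0, 0], "gripper": -0.6},
    {"travel": [0, 0, -0.5], "delta_rot": [0, 0, 0], "gripper": -0.6},
    {"travel": [0, 0, -0.8], "delta_rot": [0, 0, 0], "gripper": -0.6},
    {"travel": [0, 0, -1], "delta_rot": [0, 0, 0], "gripper": -0.6},
    {"travel": [0, 0, -1], "delta_rot": [0, 0, 0], "gripper": -0.6},
  ],
)

```text
clock: 17.3
tool_pos: [0.6549, -0.1341, 0.123]
eef_rot: [0.988, 0.155, 0.002, 0.0]
contact_force: [1.0, 0.5, -1.4]
opening: 0.404
```

Run:
```python
from h import *
plan(.4632,-.2068,.12,.31)
```

```text
t 17.3 pos [ 0.6549 -0.1341  0.123 ] yaw 0.311 tilt 0.0041 F [ 1.   0.5 -1.4] op 35.6
travel [-1.365  0.07   0.015] rot [ 0.0004 -0.0012  0.0004]
```

Call:
play_rows(
  commands=[
    {"travel": [-0.3, 0.02, 0], "delta_rot": [0, 0, 0], "gripper": -0.6},
    {"travel": [-0.65, 0.04, 0], "delta_rot": [0, 0, 0], "gripper": -0.6},
    {"travel": [-1, 0.07, 0], "delta_rot": [0, 0, 0], "gripper": -0.6},
  ],
)

```text
clock: 17.68
tool_pos: [0.5109, -0.19, 0.1191]
eef_rot: [0.988, 0.155, -0.002, -0.001]
contact_force: [0.2, -0.7, -1.4]
opening: 0.405
```

Call:
play_rows(
  commands=[
    {"travel": [-0.2, 0, 0.2], "delta_rot": [0, 0, 0], "gripper": -0.6},
    {"travel": [-0.365, 0, 0.35], "delta_rot": [0, 0, 0], "gripper": -0.6},
    {"travel": [-0.365, 0, 0.4], "delta_rot": [0, 0, 0], "gripper": -0.6},
    {"travel": [-0.365, 0, 0.4], "delta_rot": [0, 0, 0], "gripper": -0.6},
    {"travel": [-0.365, 0, 0.4], "delta_rot": [0, 0, 0], "gripper": -0.6},
  ],
)

```text
clock: 18.3
tool_pos: [0.4637, -0.2065, 0.0612]
eef_rot: [0.988, 0.156, 0.001, 0.0]
contact_force: [-0.2, -0.3, -1.4]
opening: 0.405
```

Run:
```python
from h import *
plan(.4632,-.2068,.02,.31)
s=snap("scene"); st=r.get_state()
m=R.from_quat(st["eef_rot"]).as_matrix(); p=st["tool_pos"]
P=pts(s); q=(P-p)@m
for w in (.026,.022):
  n,c,e=cyl(q,.018,-.054,-.03,w); print("bush in tool",n,c,e,"world",(p+m@[*c,-.03]).round(4))
Q=near(P,.4632,-.2065,.03,.035,.067)
f=least_squares(lambda c:np.hypot(Q[:,0]-c[0],Q[:,1]-c[1])-.006,[.463,-.2065],loss="soft_l1",f_scale=.001); print("post",len(Q),f.x.round(4))
save(s,"over2.png",(210,130,330,220),6)
```

```text
t 18.3 pos [ 0.4637 -0.2065  0.0612] yaw 0.312 tilt 0.0023 F [-0.2 -0.3 -1.4] op 35.6
travel [-0.004  0.001  0.275] rot [ 0.0002 -0.0007  0.0008]
bush in tool 231 [ 0.0001 -0.0015] 0.003 world [ 0.4631 -0.2052  0.0914]
bush in tool 201 [-0.0002 -0.0015] 0.0026 world [ 0.4628 -0.2053  0.0914]
post 61 [ 0.4633 -0.2072]
```

View pics/over2.png

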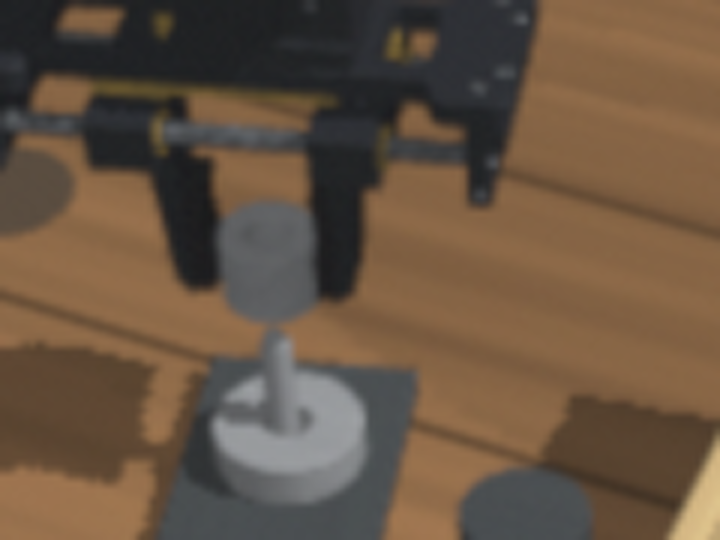

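The bushing at (270,260) lines up with the post tip at (277,340), and the spacer is seated flat. Next I lower the bushing.

Call:
play_rows(
  commands=[
    {"travel": [-0.003, 0.003, 0.06], "delta_rot": [0, 0, 0], "gripper": -0.6},
    {"travel": [-0.003, 0.003, 0.12], "delta_rot": [0, 0, 0], "gripper": -0.6},
    {"travel": [-0.003, 0.003, 0.18], "delta_rot": [0, 0, 0], "gripper": -0.6},
    {"travel": [-0.003, 0.003, 0.24], "delta_rot": [0, 0, 0], "gripper": -0.6},
    {"travel": [-0.003, 0.003, 0.24], "delta_rot": [0, 0, 0], "gripper": -0.6},
  ],
)

```text
clock: 18.98
tool_pos: [0.4618, -0.2075, 0.0242]
eef_rot: [0.988, 0.155, 0.0, -0.0]
contact_force: [1.3, -0.8, -1.6]
opening: 0.405
```

Call:
play_rows(
  commands=[
    {"travel": [0.005, 0, 0.05], "delta_rot": [0, 0, 0], "gripper": -0.6},
    {"travel": [0.005, 0, 0.1], "delta_rot": [0, 0, 0], "gripper": -0.6},
    {"travel": [0.005, 0, 0.13], "delta_rot": [0, 0, 0], "gripper": -0.6},
    {"travel": [0.005, 0, 0.14], "delta_rot": [0, 0, 0], "gripper": -0.6},
    {"travel": [0.005, 0, 0.15], "delta_rot": [0, 0, 0], "gripper": -0.6},
    {"travel": [0.005, 0, 0.15], "delta_rot": [0, 0, 0], "gripper": -0.6},
  ],
)

```text
clock: 19.73
tool_pos: [0.4621, -0.2075, 0.0025]
eef_rot: [0.988, 0.155, -0.0, 0.0]
contact_force: [-0.1, 0.7, -0.5]
opening: 0.402
```

Call:
play_rows(
  commands=[
    {"travel": [0, 0, 0.005], "delta_rot": [0, 0, 0], "gripper": -0.6},
    {"travel": [0, 0, 0.005], "delta_rot": [0, 0, 0], "gripper": 0},
    {"travel": [0, 0, 0.005], "delta_rot": [0, 0, 0], "gripper": 0.4},
    {"travel": [0, 0, 0.005], "delta_rot": [0, 0, 0], "gripper": 0.4},
    {"travel": [0, 0, 0.005], "delta_rot": [0, 0, 0], "gripper": 0.4},
    {"travel": [0, 0, 0.005], "delta_rot": [0, 0, 0], "gripper": 0.4},
  ],
)

```text
clock: 20.48
tool_pos: [0.4622, -0.2075, 0.0017]
eef_rot: [0.988, 0.155, 0.0, 0.0]
contact_force: [-1.0, -0.7, -0.1]
opening: 0.698
```

Call:
play_rows(
  commands=[
    {"travel": [0, 0, -0.2], "delta_rot": [0, 0, 0], "gripper": 0.4},
    {"travel": [0, 0, -0.5], "delta_rot": [0, 0, 0], "gripper": 0.4},
    {"travel": [0, 0, -0.9], "delta_rot": [0, 0, 0], "gripper": 0.4},
    {"travel": [0, 0, -1], "delta_rot": [0, 0, 0], "gripper": 0.4},
  ],
)

```text
clock: 20.98
tool_pos: [0.464, -0.2082, 0.1551]
eef_rot: [0.988, 0.155, 0.003, 0.001]
contact_force: [0.4, 1.1, -0.9]
opening: 0.698
```

Run:
```python
from h import *
plan(.4525,.2018,.15,.157)
s=snap("scene");P=pts(s)
Q=near(P,.4632,-.2065,.022,.05,.063); print("bush top",len(Q),np.median(Q,0).round(4),rect(Q))
Q=near(P,.4632,-.2065,.034,.022,.04); print("spacer top",len(Q),np.median(Q,0).round(4))
```

```text
t 20.975 pos [ 0.464  -0.2082  0.1551] yaw 0.311 tilt 0.0062 F [ 0.4  1.1 -0.9] op 61.4
travel [ 0.762 -2.626  0.028] rot [ 0.0011 -0.0017  0.0489]
bush top 149 [ 0.4669 -0.2027  0.0568] (array([ 0.4621, -0.2045]), array([35.7, 33.4]), np.float64(0.07))
spacer top 267 [ 0.4761 -0.1942  0.0292]
```

Call:
play_rows(
  commands=[
    {"travel": [0.09, -0.3, 0], "delta_rot": [0, 0, 0], "gripper": 0.4},
    {"travel": [0.17, -0.6, 0], "delta_rot": [0, 0, 0], "gripper": 0.4},
    {"travel": [0.254, -0.875, 0], "delta_rot": [0, 0, 0], "gripper": 0.4},
  ],
)

```text
clock: 21.4
tool_pos: [0.4575, -0.0694, 0.1511]
eef_rot: [0.988, 0.155, -0.001, -0.0]
contact_force: [1.0, 0.4, -0.5]
opening: 0.7
```

Call:
play_rows(
  commands=[
    {"travel": [0.09, -0.3, 0], "delta_rot": [0, 0, 0], "gripper": 0.4},
    {"travel": [0.17, -0.6, 0], "delta_rot": [0, 0, 0], "gripper": 0.4},
    {"travel": [0.254, -0.875, 0], "delta_rot": [0, 0, 0], "gripper": 0.4},
  ],
)

```text
clock: 21.78
tool_pos: [0.4536, 0.0673, 0.151]
eef_rot: [0.988, 0.155, -0.001, 0.0]
contact_force: [0.6, -0.1, 0.2]
opening: 0.703
```

Call:
play_rows(
  commands=[
    {"travel": [0.09, -0.3, 0], "delta_rot": [0, 0, 0.049], "gripper": 0.4},
    {"travel": [0.17, -0.6, 0], "delta_rot": [0, 0, 0.049], "gripper": 0.4},
    {"travel": [0.254, -0.875, 0.1], "delta_rot": [0, 0, 0.049], "gripper": 0.4},
    {"travel": [0.254, -0.875, 0.3], "delta_rot": [0, 0, 0.049], "gripper": 0.4},
    {"travel": [0.254, -0.875, 0.4], "delta_rot": [0, 0, 0.049], "gripper": 0.4},
    {"travel": [0.254, -0.875, 0.4], "delta_rot": [0, 0, 0.049], "gripper": 0.4},
  ],
)

```text
clock: 22.52
tool_pos: [0.4492, 0.2018, 0.0902]
eef_rot: [0.997, 0.079, -0.002, 0.001]
contact_force: [-0.4, -0.2, 0.0]
opening: 0.699
```

Run:
```python
from h import *
plan(.4525,.2018,-.02,.157)
s=snap("scene");P=pts(s)
Q=near(P,.454,.202,.05,.036,.05); print(len(Q),rect(Q))
st=r.get_state(); print([proj(s,np.array(st["tool_pos"])+[0,0,.0355]),proj(s,[.454,.202,.044])])
```

```text
t 22.525 pos [0.4492 0.2018 0.0902] yaw 0.157 tilt 0.0038 F [-0.4 -0.2  0. ] op 61.5
travel [0.024 0.002 0.735] rot [0.0005 0.0011 0.0001]
163 (array([0.4553, 0.2023]), array([60.3, 14. ]), np.float64(0.168))
[array([446.9, 217.1]), array([439.2, 248.4])]
```

Call:
play_rows(
  commands=[
    {"travel": [0.027, 0, 0.25], "delta_rot": [0, 0.001, 0], "gripper": 0.4},
    {"travel": [0.027, 0, 0.5], "delta_rot": [0, 0.001, 0], "gripper": 0.4},
    {"travel": [0.027, 0, 0.65], "delta_rot": [0, 0.001, 0], "gripper": 0.4},
    {"travel": [0.027, 0, 0.72], "delta_rot": [0, 0.001, 0], "gripper": 0.4},
    {"travel": [0.027, 0, 0.74], "delta_rot": [0, 0.001, 0], "gripper": 0.4},
    {"travel": [0.027, 0, 0.74], "delta_rot": [0, 0.001, 0], "gripper": 0.4},
  ],
)

```text
clock: 23.32
tool_pos: [0.4551, 0.2032, -0.0186]
eef_rot: [0.997, 0.078, 0.002, -0.0]
contact_force: [0.7, -0.4, -0.2]
opening: 0.702
```

Run:
```python
from h import *
plan(.453,.2022,-.0225,.157)
s=snap("scene");save(s,"m.png",(360,200,520,320),5)
```

```text
t 23.325 pos [ 0.4551  0.2032 -0.0186] yaw 0.157 tilt 0.0044 F [ 0.7 -0.4 -0.2] op 61.8
travel [-0.015  0.004  0.026] rot [-0.0001 -0.0014 -0.    ]
```

View pics/m.png

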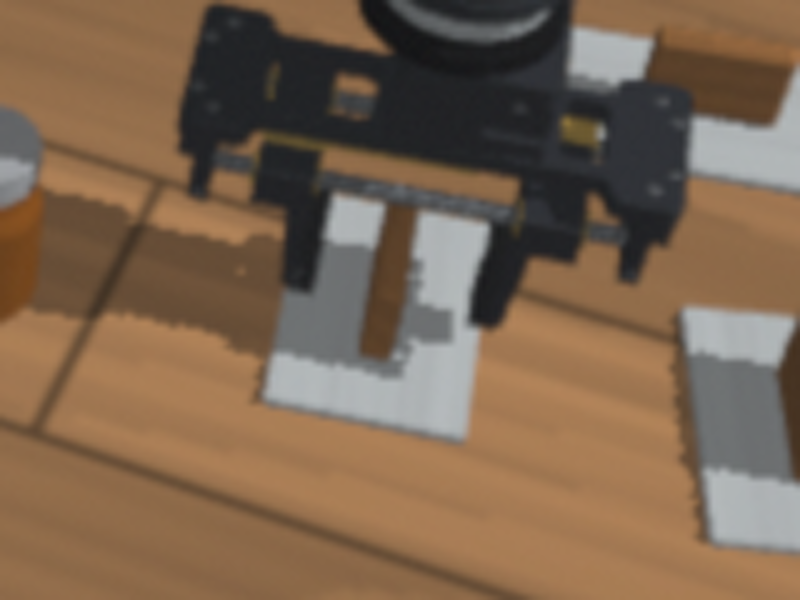

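The handle at (385,280) is between the fingers at (305,290) and (490,310). I lower a little further and grip.

Call:
play_rows(
  commands=[
    {"travel": [-0.013, 0.003, 0.025], "delta_rot": [0, -0.001, 0], "gripper": 0.4},
    {"travel": [-0.013, 0.003, 0.025], "delta_rot": [0, -0.001, 0], "gripper": 0.4},
    {"travel": [-0.013, 0.003, 0.025], "delta_rot": [0, -0.001, 0], "gripper": -0.9},
    {"travel": [-0.013, 0.003, 0.025], "delta_rot": [0, -0.001, 0], "gripper": -0.9},
    {"travel": [-0.013, 0.003, 0.025], "delta_rot": [0, -0.001, 0], "gripper": -0.9},
    {"travel": [-0.013, 0.003, 0.025], "delta_rot": [0, -0.001, 0], "gripper": -0.9},
    {"travel": [-0.013, 0.003, 0.025], "delta_rot": [0, -0.001, 0], "gripper": -0.9},
    {"travel": [-0.013, 0.003, 0.025], "delta_rot": [0, -0.001, 0], "gripper": -0.9},
    {"travel": [-0.013, 0.003, 0.025], "delta_rot": [0, -0.001, 0], "gripper": -0.9},
    {"travel": [-0.013, 0.003, 0.025], "delta_rot": [0, -0.001, 0], "gripper": -0.9},
  ],
  force=50,
)

```text
clock: 24.62
tool_pos: [0.4527, 0.202, -0.0231]
eef_rot: [0.997, 0.078, -0.0, 0.0]
contact_force: [0.4, -1.0, 0.5]
opening: 0.154
```

Call:
play_rows(
  commands=[
    {"travel": [0, 0, -0.1], "delta_rot": [0, 0, 0], "gripper": -0.9},
    {"travel": [0, 0, -0.3], "delta_rot": [0, 0, 0], "gripper": -0.9},
    {"travel": [0, 0, -0.6], "delta_rot": [0, 0, 0], "gripper": -0.9},
    {"travel": [0, 0, -0.9], "delta_rot": [0, 0, 0], "gripper": -0.9},
    {"travel": [0, 0, -1], "delta_rot": [0, 0, 0], "gripper": -0.9},
    {"travel": [0, 0, -1], "delta_rot": [0, 0, 0], "gripper": -0.9},
  ],
)

```text
clock: 25.38
tool_pos: [0.4533, 0.2028, 0.1287]
eef_rot: [0.997, 0.079, 0.002, -0.001]
contact_force: [0.1, 0.2, -2.3]
opening: 0.154
```

Run:
```python
from h import *
plan(.463,-.2065,.165,.31)
```

```text
t 25.375 pos [0.4533 0.2028 0.1287] yaw 0.157 tilt 0.0034 F [ 0.1  0.2 -2.3] op 13.6
travel [-0.363  2.705 -0.247] rot [-0.0003 -0.001  -0.0486]
```

Call:
play_rows(
  commands=[
    {"travel": [-0.04, 0.25, -0.15], "delta_rot": [0, 0, -0.025], "gripper": -0.9},
    {"travel": [-0.08, 0.5, -0.25], "delta_rot": [0, 0, -0.0485], "gripper": -0.9},
    {"travel": [-0.12, 0.75, -0.25], "delta_rot": [0, 0, -0.0485], "gripper": -0.9},
    {"travel": [-0.12, 0.9, -0.25], "delta_rot": [0, 0, -0.0485], "gripper": -0.9},
    {"travel": [-0.12, 0.9, -0.25], "delta_rot": [0, 0, -0.0485], "gripper": -0.9},
  ],
)

```text
clock: 26.0
tool_pos: [0.4553, 0.0641, 0.1637]
eef_rot: [0.988, 0.152, -0.001, 0.0]
contact_force: [-0.4, 0.3, -2.7]
opening: 0.154
```

Run:
```python
from h import *
plan(.463,-.2065,.165,.31)
```

```text
t 26.0 pos [0.4553 0.0641 0.1637] yaw 0.306 tilt 0.0023 F [-0.4  0.3 -2.7] op 13.5
travel [-0.494  1.736 -0.006] rot [ 0.0002  0.0007 -0.0014]
```

Call:
play_rows(
  commands=[
    {"travel": [-0.07, 0.25, 0], "delta_rot": [0, 0, 0], "gripper": -0.9},
    {"travel": [-0.14, 0.5, 0], "delta_rot": [0, 0, 0], "gripper": -0.9},
    {"travel": [-0.2, 0.7, 0], "delta_rot": [0, 0, 0], "gripper": -0.9},
    {"travel": [-0.25, 0.87, 0], "delta_rot": [0, 0, 0], "gripper": -0.9},
  ],
)

```text
clock: 26.5
tool_pos: [0.4599, -0.0691, 0.1639]
eef_rot: [0.988, 0.155, -0.0, -0.0]
contact_force: [0.3, -0.1, -1.4]
opening: 0.153
```

Call:
play_rows(
  commands=[
    {"travel": [-0.07, 0.25, 0], "delta_rot": [0, 0, -0.001], "gripper": -0.9},
    {"travel": [-0.14, 0.5, 0], "delta_rot": [0, 0, -0.001], "gripper": -0.9},
    {"travel": [-0.2, 0.7, 0], "delta_rot": [0, 0, -0.001], "gripper": -0.9},
    {"travel": [-0.245, 0.866, 0], "delta_rot": [0, 0, -0.001], "gripper": -0.9},
    {"travel": [-0.245, 0.866, 0], "delta_rot": [0, 0, -0.001], "gripper": -0.9},
    {"travel": [-0.245, 0.866, 0], "delta_rot": [0, 0, -0.001], "gripper": -0.9},
  ],
)

```text
clock: 27.25
tool_pos: [0.4648, -0.2022, 0.164]
eef_rot: [0.988, 0.157, -0.0, -0.001]
contact_force: [0.2, 0.6, -2.1]
opening: 0.15
```

```bash
cat > mk.py <<'E'
from h import *
plan(.4632,-.207,.059,.31)
st=r.get_state(); m=R.from_quat(st["eef_rot"]).as_matrix(); p=np.array(st["tool_pos"])
for n in("scene","top"):
    s=snap(n);P=pts(s);q=(P-p)@m
    z0=-.0231
    Q=q[(np.abs(q[...,0])<.08)&(np.abs(q[...,1])<.06)&(np.abs(q[...,2]-(z0-.004))<.006)]
    W=Q@m.T+p
    if len(Q)>20:
        A=np.c_[W[:,:2]-p[:2],np.ones(len(W))]; c=np.linalg.lstsq(A,W[:,2],rcond=None)[0]
        print(n,len(Q),"tool-z of plate top",np.median(Q[:,2]).round(4),"slope",c[:2].round(3),"top z at tool axis",c[2].round(4),rect(W),"tool-rect",rect(Q))
    b=near(P,.4632,-.2065,.02,.06,.078); print(" post",len(b),b.mean(0).round(4) if len(b) else "")
    if n=="scene": sv=s
    d=viewer.pinpoint(n,"mask"); print([(x["conf"],x["at"]) for x in d[:4]],proj(s,p+m@[0,0,z0]))
import sys
save(sv,sys.argv[1],(180,110,360,240),4)
E
python3 mk.py hov1.png
```

```text
t 27.25 pos [ 0.4648 -0.2022  0.164 ] yaw 0.315 tilt 0.0018 F [ 0.2  0.6 -2.1] op 13.2
travel [-0.02   0.028  0.7  ] rot [-0.0006  0.      0.0016]
scene 1098 tool-z of plate top -0.0263 slope [-0.003  0.004] top z at tool axis 0.1904 (array([ 0.4657, -0.2   ]), array([123.6,  80.9]), np.float64(0.312)) tool-rect (array([ 0.0016, -0.0018]), array([123.6,  80.9]), np.float64(0.003))
 post 29 [ 0.4659 -0.2048  0.0663]
[(0.89, [501.1, 219.9]), (0.75, [251.7, 142.1]), (0.67, [523.8, 287.5])] [252.  141.4]
top 794 tool-z of plate top -0.0267 slope [-0.001  0.004] top z at tool axis 0.1907 (array([ 0.4633, -0.2009]), array([119.9,  80.6]), np.float64(0.31)) tool-rect (array([-0.0011, -0.0018]), array([119.9,  80.6]), np.float64(0.005))
 post 0 
[(0.95, [186.3, 347.3]), (0.88, [415.3, 270.4]), (0.64, [165.0, 280.0])] [415.3 271.5]
```

View pics/hov1.png

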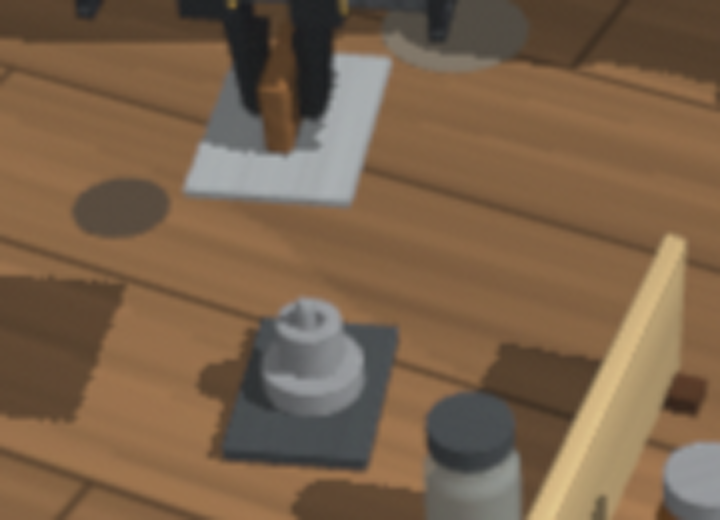

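Mask held level over the loaded spindle; the post tip is at (305,305) and both rings are seated. Both cameras agree the plate needs to move (−2, −6) mm, so I correct that and then lower slowly.

Call:
play_rows(
  commands=[
    {"travel": [-0.025, 0.035, 0.1], "delta_rot": [0, 0, 0.001], "gripper": -0.9},
    {"travel": [-0.025, 0.035, 0.2], "delta_rot": [0, 0, 0.001], "gripper": -0.9},
    {"travel": [-0.025, 0.035, 0.3], "delta_rot": [0, 0, 0.001], "gripper": -0.9},
    {"travel": [-0.025, 0.035, 0.4], "delta_rot": [0, 0, 0.001], "gripper": -0.9},
    {"travel": [-0.025, 0.035, 0.5], "delta_rot": [0, 0, 0.001], "gripper": -0.9},
    {"travel": [-0.025, 0.035, 0.5], "delta_rot": [0, 0, 0.001], "gripper": -0.9},
    {"travel": [-0.025, 0.035, 0.5], "delta_rot": [0, 0, 0.001], "gripper": -0.9},
  ],
)

```text
clock: 28.32
tool_pos: [0.4628, -0.2108, 0.0895]
eef_rot: [0.988, 0.154, 0.0, 0.0]
contact_force: [1.3, -0.6, -2.5]
opening: 0.154
```

```bash
sed -i 's/^plan.*/plan(.4628,-.2084,.060,.31)/' mk.py; python3 mk.py hov2.png
```

```text
t 28.325 pos [ 0.4628 -0.2108  0.0895] yaw 0.309 tilt 0.0003 F [ 1.3 -0.6 -2.5] op 13.5
travel [ 0.005 -0.015  0.197] rot [ 0.0001 -0.0001 -0.0002]
scene 1025 tool-z of plate top -0.0263 slope [-0.003 -0.001] top z at tool axis 0.1159 (array([ 0.4634, -0.209 ]), array([124.4,  81.4]), np.float64(0.313)) tool-rect (array([ 0.0011, -0.0015]), array([ 81.4, 124.4]), np.float64(-0.004))
 post 10 [ 0.4673 -0.2025  0.0618]
[(0.89, [499.4, 220.5]), (0.86, [521.8, 287.1]), (0.73, [254.3, 171.4])] [252.2 169.3]
top 690 tool-z of plate top -0.0268 slope [0.003 0.004] top z at tool axis 0.1164 (array([ 0.4614, -0.2092]), array([119.9,  80.8]), np.float64(0.308)) tool-rect (array([-0.0008, -0.0019]), array([119.9,  80.8]), np.float64(0.001))
 post 0 
[(0.9, [413.6, 276.7]), (0.89, [161.8, 277.4]), (0.86, [191.4, 348.9])] [412.7 273.8]
```

Call:
play_rows(
  commands=[
    {"travel": [0.005, -0.015, 0.04], "delta_rot": [0, 0, 0], "gripper": -0.9},
    {"travel": [0.005, -0.015, 0.08], "delta_rot": [0, 0, 0], "gripper": -0.9},
    {"travel": [0.005, -0.015, 0.12], "delta_rot": [0, 0, 0], "gripper": -0.9},
    {"travel": [0.005, -0.015, 0.15], "delta_rot": [0, 0, 0], "gripper": -0.9},
    {"travel": [0.005, -0.015, 0.175], "delta_rot": [0, 0, 0], "gripper": -0.9},
    {"travel": [0.005, -0.015, 0.19], "delta_rot": [0, 0, 0], "gripper": -0.9},
    {"travel": [0.005, -0.015, 0.19], "delta_rot": [0, 0, 0], "gripper": -0.9},
    {"travel": [0.005, -0.015, 0.19], "delta_rot": [0, 0, 0], "gripper": -0.9},
    {"travel": [0.005, -0.015, 0.19], "delta_rot": [0, 0, 0], "gripper": -0.9},
    {"travel": [0.005, -0.015, 0.19], "delta_rot": [0, 0, 0], "gripper": -0.9},
  ],
)

```text
clock: 29.78
tool_pos: [0.4627, -0.2084, 0.0611]
eef_rot: [0.988, 0.154, 0.0, 0.0]
contact_force: [0.4, 0.4, -0.9]
opening: 0.152
```

```bash
python3 mk.py hov3.png
```

```text
t 29.775 pos [ 0.4627 -0.2084  0.0611] yaw 0.309 tilt 0.0003 F [ 0.4  0.4 -0.9] op 13.3
travel [0.    0.    0.007] rot [ 0.0001 -0.0001 -0.0002]
scene 1004 tool-z of plate top -0.0264 slope [-0. -0.] top z at tool axis 0.0875 (array([ 0.4635, -0.2063]), array([125.3,  81.2]), np.float64(0.312)) tool-rect (array([ 0.0014, -0.0017]), array([ 81.2, 125.4]), np.float64(-0.003))
 post 0 
[(0.89, [520.1, 284.3]), (0.62, [502.6, 220.8]), (0.56, [255.8, 180.3]), (0.22, [262.2, 196.0])] [254.4 180.2]
top 639 tool-z of plate top -0.0264 slope [0.001 0.002] top z at tool axis 0.0876 (array([ 0.4611, -0.2063]), array([120.5,  79.4]), np.float64(0.297)) tool-rect (array([-0.0009, -0.0025]), array([120.4,  79.4]), np.float64(0.013))
 post 0 
[(0.86, [409.9, 277.8]), (0.68, [190.3, 348.0]), (0.6, [257.3, 140.4])] [409.3 274.2]
```

View pics/hov3.png

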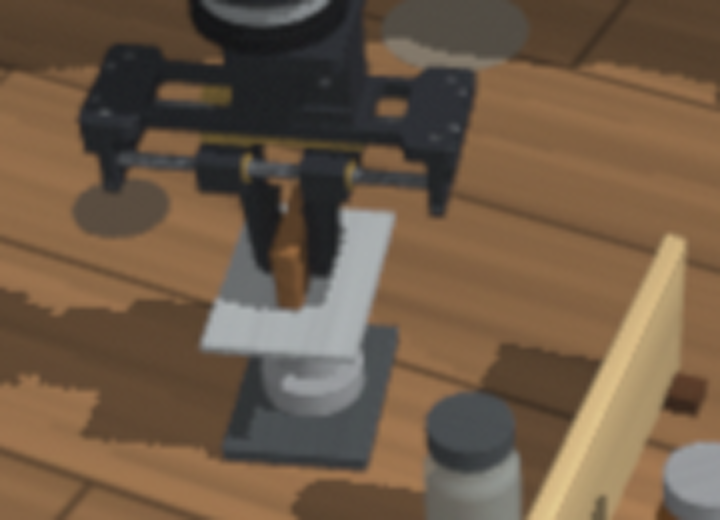

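Call:
play_rows(
  commands=[
    {"travel": [0, 0, 0.007], "delta_rot": [0, 0, 0], "gripper": -0.9},
    {"travel": [0, 0, 0.007], "delta_rot": [0, 0, 0], "gripper": -0.9},
    {"travel": [0, 0, 0.007], "delta_rot": [0, 0, 0], "gripper": -0.9},
    {"travel": [0, 0, 0.007], "delta_rot": [0, 0, 0], "gripper": -0.9},
    {"travel": [0, 0, 0.007], "delta_rot": [0, 0, 0], "gripper": -0.9},
    {"travel": [0, 0, 0.007], "delta_rot": [0, 0, 0], "gripper": -0.9},
  ],
)

```text
clock: 30.72
tool_pos: [0.4627, -0.2083, 0.0599]
eef_rot: [0.988, 0.154, 0.0, 0.0]
contact_force: [0.6, 0.2, -2.3]
opening: 0.157
```

```bash
python3 -c "
from h import *
plan(.4628,-.2084,.060,.31); print(r.finish_job())"
```

```text
t 30.725 pos [ 0.4627 -0.2083  0.0599] yaw 0.309 tilt 0.0001 F [ 0.6  0.2 -2.3] op 13.8
travel [ 0.001  0.001 -0.001] rot [ 0.     -0.     -0.0002]
the job is handed in; nothing more can be done
None
```

I loaded the spacer and then the bushing onto the post and let each go. I then carried the rightmost masking plate over the splash board and handed in at 30.7 s, still holding it above the post. The hand-in gave no verdict.

**Rings:** after release, the camera put the spacer top at about 29 mm and the bushing top at about 57 mm. Fully home would be 30 and 58 mm, so both match within calibration error.

**Plate at the end:**
- The underside is about 82–83 mm above the table, 10–11 mm above the post tip.
- The centre is within about 1 mm of the post axis in both cameras.
- The reported tool tilt is under 0.001 rad, and the long side is within about 0.02 rad of the base plate's.
- It is still gripped on the 14 mm handle, and the wrist carried only its weight, with no sign of contact.

**What disagreed:** the fingertips sit about 35 mm behind the reported tool position along the tool axis. Because of this, my first attempt at the spacer closed in the air above it without moving it. I measured the offset in the picture and corrected for it from then on. The images also showed held parts about 1.5–2 mm off the tool axis, and I allowed for that when centring the plate.

I did not re-measure the jars, can, tape, brush and knife at the end. The planned paths stayed clear of them and of the splash board, and I saw no unexpected force.

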